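# Release the locked-out slide and shut the tool tray

### The job

The tool tray of the small bench cabinet is locked out at full extension and the hook of its release lever is caught under the strike. Ease the tray outward by its handle to its out-stop so that the hook comes free, press the release lever on the slide right down and keep it down while you start the tray inward over the lock, then let the lever go and push the tray shut until it snaps fully home. Do not force the lock or the lever, do not slam the tray, and leave the things on the bench beside it alone.

Things in the scene. Friction and masses are not known exactly. Their poses are not given: they have to be found in the camera images.
- cabinet: Fixed grey steel bench cabinet, 290 wide x 200 deep x 94 mm high, open at the front. Origin: bench level, middle of the open front edge; +x inward (the way the tray closes), +y to the robot's left, z up. A carton and a tape measure stand fixed on its top, 100 mm or more behind the front edge, up to 60 mm tall.
- tray: Sliding tray. Origin and axes are the cabinet's when home; it opens along -x: its x in the cabinet frame is 0 home, about -0.123 at the start. Slides with 3 to 5 N friction, stays where left. The unseen out-stop lies 10 to 24 mm farther out (it differs each time); the lever's hook is free only in the last 8 mm before that stop. Locked, it cannot go in more than 15 mm.
- tray_front (a point): Middle of the outer face of the tray's front panel (282 wide, z 8 to 80 mm, 15 mm thick); at [-0.016, 0, 0.044] in the tray frame. Behind it an aluminium box 150 deep, 192 wide, rims at z = 50 mm, with loose tools up to 60 mm high. A spring detent resists the closing tray with about 10 N from 14 mm before home, then pulls it in over the last 6 mm and holds it.
- tray_handle (a point): Middle of the straight part of the tray's bow handle: round steel bar 10 mm thick, 116 mm wide along the tray's y, straight from y = -50 to +50 mm, 50 mm above the bench, its centre 42 mm in front of the front panel (gap of 37 mm behind the bar). At [-0.058, 0, 0.050] in the tray frame.
- release_lever: Steel rocker lever, 140 mm long, on the tray's right-hand slide (robot's right); it travels with the tray. Origin on its pivot, [0.106, -0.112, 0.060] in the tray frame. Pressing the pad at its near end lifts the hidden hook at its far end. While the hook is caught the pad gives 1 to 4 mm and stops hard; with the tray at its out-stop it goes down 15 mm to its own stop.
- lever_pad (a point): Middle of the top of the lever's ribbed thumb pad, 42 mm (x) by 26 mm (y), 66 mm above the bench at rest, 51 mm when fully down. Spring: 2.5 N to start, 6 N when down. It must go down at least 12 mm to free the hook, and springs up by itself. Beside the pad nothing is higher than 50 mm; the front panel (80 mm high) is 50 mm before it.
- lever_tab (a point): Middle of the near face of the upturned tab at the pad's far edge (26 mm wide, 10 mm high above the pad), 19 mm behind the pad's middle: a fingertip holding the pad down can push the tray in against it. Held down for the first 25 mm in from the out-stop, the hook rides over the strike and cannot catch again; the lever is fully up about 65 mm in from the stop.
- lock_rail: Fixed right-hand slide rail inside the cabinet, 196 x 10 x 22 mm; it carries the hidden strike and out-stop, whose setting along it varies. Origin at its middle, [0.102, -0.125, 0.022] in the cabinet frame. Strike and stop bear 40 N at most, the lever 45 N.
- washer_tin: Bystander: round tin of screws, 64 mm wide, 28 mm high, loose on the bench to the left of the tray. Origin under its centre.
- tape_roll: Bystander: roll of tape lying flat, 66 mm wide, 19 mm high, loose on the bench left of the cabinet's front. Origin under its centre.
- screwdriver: Bystander: screwdriver 197 mm long, 30 mm thick, loose on the bench to the right of the tray, roughly along x. Origin under its middle.

How it is judged:
By the outcome, as a careful person would: the job done as asked, in the order asked, and still so for the second after the job is handed in, with the robot touching nothing.
It also fails if it takes over 51 s, if anything falls off the work surface, if the arm or the gripper's body presses on something with over 40 N, if the wrist force passes 120 N, or if a joint passes its speed limit or range.

### The arm

A 6-joint arm with a two-finger parallel gripper is mounted at the origin on a cart in front of the work surface, level with it; the furniture and walls round the work are solid. World frame = base frame: x ahead of the robot, y to its left, z up, the work surface at z = 0. Lengths are in m, angles in degrees, forces in N, time in s.
With the tool pointing down it reaches from about 0.325 to 0.775 m from the base axis. Payload 5.5 kg.
Tool frame: the origin (TCP) lies at the very end of the fingers, on their centre line; the grasp point (between the pads) lies 19 mm behind it; z points along the fingers, y is the line along which they close (so a half turn about z gives the same grasp; the last joint's range is limited). The gripper opens to 85 mm and grips with 20 to 120 N. Pads are 22 mm wide; open, the fingers measure 114 mm over their backs; the gripper's body (76 mm by 85 mm) begins 54 mm behind the grasp point. The pads swing forward as they close: fully open they stand 13 mm farther back than shut.
Start: joints at [-76.702, 5.22, 70.514, -0, 104.267, -3.249], TCP at [0.171, -0.575, 0.231] pointing down, gripper open.
Joint ranges: [-164.24, 164.24], [-49.07, 125.15], [9.68, 141.18], [-86.29, 266.29], [3.28, 154.24], [-151.56, 151.56]. Speed limits (degrees/s): [147.25, 147.25, 172.46, 180, 180, 180].

### API

Orientations are given as a 3x3 rotation matrix whose columns are the frame's x, y, z axes.
In Python, from rig import robot, viewer gives the robot as it stands.
- The arm moves only by the tool arm_command, never from a script. Its argument "moves" is a list of rows, each an object with "turn": the turn, a rotation vector about the tool's x, y, z in degrees, a list of three; "xyz": the shift along the tool's x, y, z in m, a list of three; "fingers": the closure in counts, from 0 (fully open) to 255 (shut). In form: [{"turn": [rx, ry, rz], "xyz": [dx, dy, dz], "fingers": fingers}, ...]. A call has exactly 5 rows; each row shifts and turns the commanded pose from where the row before left it, along the tool's axes as they then stand; what a row does not reach is not made up. A row lasts 1/8 s, in which the tool goes at most 62.5 mm and 10.7 degrees, less where a joint would pass 70% of its speed; a pose out of reach is approached as far as the arm can. A call is refused whole if a number of a shift passes 0.0625 or a number of a turn 10.7, either way. A call with a gripper value outside its range is refused whole. The fingers move at their own pace and stop on an object; the grip force is fixed at half the most. Time passes only in rows, so rows that do not move let the fingers close, or fill a call up. It gives the time, the measured TCP pose, the force, the opening and the grip force at its end, in the units of the state.
- robot.observe(): the state, without advancing time (a new reading comes with each control period).
- viewer.capture(name): name is "scene" or "top" or "wrist"; returns the picture (480x640x3 uint8, red, green, blue); there is no depth.
- viewer.camera_params(name): a dict with "fx", "fy", "cx", "cy" (pixels), "rvec" (rotation vector, rad) and "tvec" (3), from world to camera coordinates, as OpenCV has them. Camera axes: x right, y down, z forward; pixel columns grow to the right and rows downward; lengths in m; the calibration is good to about 2 mm. A picture is of the moment at which its call begins: read the wrist's pose just before it. camera_params takes no time and is no camera call; for the wrist camera it gives the pose at the moment of the call.
- robot.job_done(): hands the job in; it is judged then, once.
The state is a dict: "clock": time; "qpos": joint angles; "joint_velocities": joint speeds; "joint_torque": joint torques, N m; "eef_pos": TCP position; "orientation": TCP orientation; "contact_force": force on the tool from outside, world axes, zero at the start; "ft_torque": the same for the moment, N m; "opening": finger opening in m; "gripper_force": force on a finger pad.
Only numpy, scipy, OpenCV 4.12 (cv2) and the standard library are available. Lean on these libraries where they do the work, as an engineer would, in place of code of your own. Each camera call takes 0.05 s, during which the arm holds its last target. There are 200 camera calls.

## Working session

There is one attempt and no reset: what is moved stays moved. The work goes in short steps, Python scripts to look and compute and a tool call to move; the robot and the scene stay as the last step left them, time stands still between calls to the robot, and variables do not carry over. Pictures are saved under pics/ and viewed, at most 10 in all, crops included, and the job is handed in when it is done.

Besides the shell and the picture viewer there is one more tool, called after ">>>" by a JSON object that holds its "op" and its "data", one argument or row to a line. arm_command: Moves the arm, as the interface text tells. Its arguments: {"type":"object","properties":{"moves":{"type":"array"}},"required":["moves"]}

```bash
mkdir -p pics
cat > h.py <<'E'
import numpy as np, cv2
from rig import robot, viewer
def P(name):
    p=viewer.camera_params(name); K=np.array([[p['fx'],0,p['cx']],[0,p['fy'],p['cy']],[0,0,1]]);R=cv2.Rodrigues(np.array(p['rvec'],float))[0]
    return K,R,np.array(p['tvec'],float).ravel()
def ray(name,u,v,z):
    K,R,t=P(name); d=R.T@np.linalg.solve(K,[u,v,1]); c=-R.T@t
    return c+d*(z-c[2])/d[2]
def proj(name,X):
    K,R,t=P(name); q=(K@(R@np.atleast_2d(X).T+t[:,None])); return (q[:2]/q[2]).T
def cap(name,f):
    cv2.imwrite('pics/'+f,viewer.capture(name)[:,:,::-1])
E
python3 - <<'E'
from h import *
s=robot.observe(); print(s['clock'],s['eef_pos'],s['orientation'],s['contact_force'])
cap('top','t0.png'); cap('scene','s0.png')
for n in('top','scene'): K,R,t=P(n); print(n,-R.T@t, R[2])
E
```

```text
0.0 [ 0.1707789  -0.57487537  0.2301265 ] [[ 9.58608989e-01  2.84725452e-01 -4.73202478e-04]
 [ 2.84725828e-01 -9.58607038e-01  1.93658477e-03]
 [ 9.77797492e-05 -1.99116054e-03 -9.99998013e-01]] [-0.02033613 -0.11494316  0.60004246]
top [0.51051476 0.01339668 1.04149844] [ 0.09810426 -0.00643098 -0.99515536]
scene [0.08264751 0.80740604 0.92873972] [ 0.42549819 -0.6233209  -0.65606581]
```

View pics/t0.png

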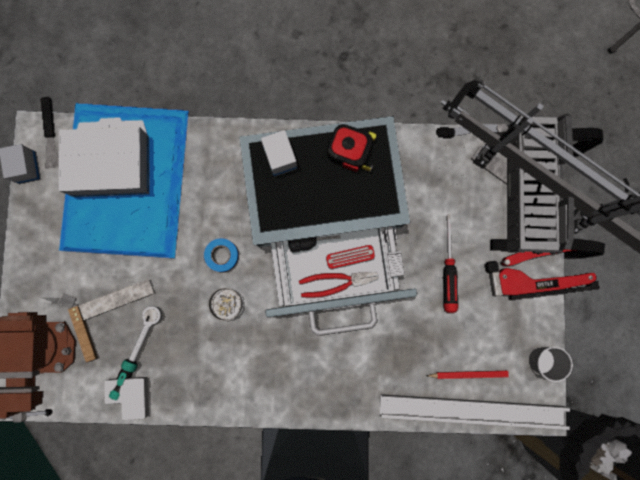

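View pics/s0.png

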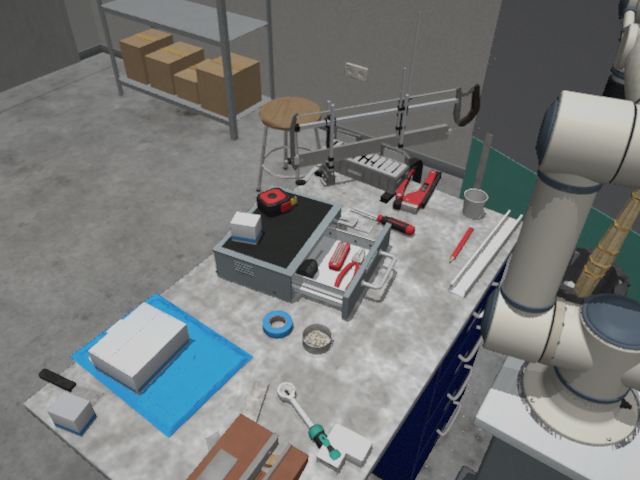

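The top view shows the cabinet centred near (327,180). The handle bar is near (345,328), the front panel runs (267,312)-(415,294), and the lever pad is about (396,265). I'll enlarge it to read these more closely.

Run:
```python
from h import *
im=cv2.imread('pics/t0.png')[205:345,255:425]
cv2.imwrite('pics/t0c.png',cv2.resize(im,None,fx=4.5,fy=4.2,interpolation=cv2.INTER_CUBIC))
```

```text
(no output)
```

View pics/t0c.png

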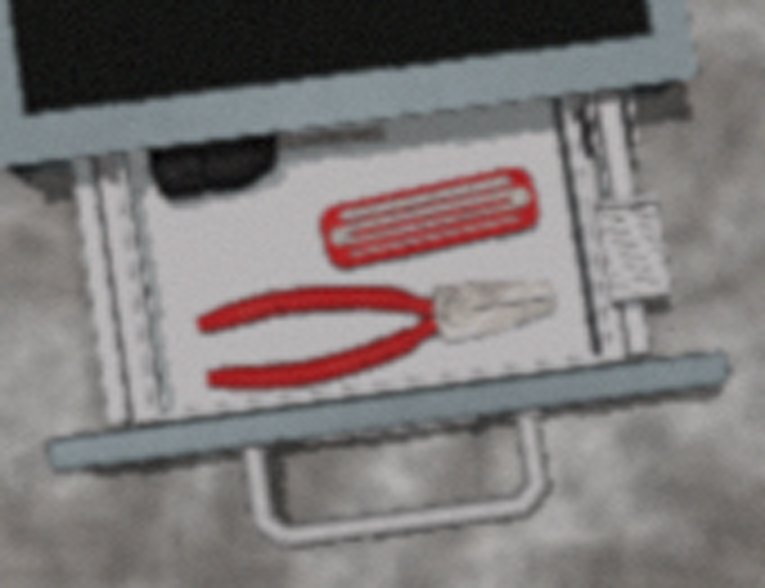

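Run:
```python
from h import *
f=lambda x,y,z: ray('top',255+x/4.5,205+y/4.2,z)
pts=dict(pl=(50,468,.08),pr=(728,381,.08),pil=(47,441,.08),pir=(728,354,.08),cl=(0,168,.094),cr=(692,78,.094),hl=(280,535,.05),hr=(525,503,.05),pad=(632,251,.066))
w={k:f(*p) for k,p in pts.items()}
for k,v in w.items(): print(k,v.round(4))
d=w['pl']-w['pr']; print('width',np.linalg.norm(d)); a=np.arctan2(-d[0],d[1]); print('yaw',np.degrees(a))
d=w['cl']-w['cr']; print('cab yaw',np.degrees(np.arctan2(-d[0],d[1])))
ex=np.array([np.cos(a),np.sin(a),0]);ey=np.array([-np.sin(a),np.cos(a),0])
mid=(w['pl']+w['pr'])/2; O=mid+.016*ex;O[2]=0
print('tray O',O)
for n,L in dict(handle=[-.058,0,.05],pivot=[.106,-.112,.06]).items():
    W=O+ex*L[0]+ey*L[1]; W[2]=L[2]; print(n,W, proj('top',W))
q=w['pad']-O; print('pad in tray',q@ex,q@ey)
# screwdriver, tin
for n,u,v,z in(('sd tip',448,217,.015),('sd end',450,311,.015),('tin',226,304,.028)): print(n,ray('top',u,v,z))
```

```text
pl [0.479  0.1025 0.08  ]
pr [ 0.5248 -0.1729  0.08  ]
pil [0.4907 0.1042 0.08  ]
pir [ 0.5366 -0.1728  0.08  ]
cl [0.6082 0.1265 0.094 ]
cr [ 0.6562 -0.154   0.094 ]
hl [0.451  0.0081 0.05  ]
hr [ 0.4682 -0.0941  0.05  ]
pad [ 0.5817 -0.1349  0.066 ]
width 0.2791366556945945
yaw 9.429139644677372
cab yaw 9.714176897343537
tray O [ 0.51767596 -0.03258023  0.        ]
handle [ 0.4604596  -0.04208224  0.05      ] [[343.99263972 328.09454082]]
pivot [ 0.64059249 -0.12570126  0.06      ] [[390.5954809  233.88488574]]
pad in tray 0.04637280109362996 -0.11140018282369137
sd tip [ 0.68395467 -0.24615322  0.015     ]
sd end [ 0.49777025 -0.25099673  0.015     ]
tin [0.49888937 0.18553508 0.028     ]
```

>>> {"op": "arm_command", "data": {
  "moves": [
    {"turn":[0,0,6.9],"xyz":[0,0,0],"fingers":255},
    {"turn":[0,0,0],"xyz":[0.0398,-0.047,0],"fingers":255},
    {"turn":[0,0,0],"xyz":[0.0398,-0.047,0],"fingers":255},
    {"turn":[0,0,0],"xyz":[0.0398,-0.047,0],"fingers":255},
    {"turn":[0,0,0],"xyz":[0.0398,-0.047,0],"fingers":255}
  ]
}}

```text
clock: 0.72
eef_pos: [0.2969, -0.3613, 0.2308]
orientation: [[0.986, 0.167, -0.0], [0.167, -0.986, 0.001], [0.0, -0.001, -1.0]]
contact_force: [0.8, -0.6, 1.1]
opening: -0.0001
gripper_force: 0.0
```

>>> {"op": "arm_command", "data": {
  "moves": [
    {"turn":[0,0,0],"xyz":[0.0398,-0.047,0],"fingers":255},
    {"turn":[0,0,0],"xyz":[0.0398,-0.047,0],"fingers":255},
    {"turn":[0,0,0],"xyz":[0.0398,-0.047,0],"fingers":255},
    {"turn":[0,0,0],"xyz":[0.0398,-0.047,0.02],"fingers":255},
    {"turn":[0,0,0],"xyz":[0.0398,-0.047,0.02],"fingers":255}
  ]
}}

```text
clock: 1.35
eef_pos: [0.4516, -0.1, 0.1922]
orientation: [[0.986, 0.168, 0.001], [0.168, -0.986, -0.0], [0.001, 0.0, -1.0]]
contact_force: [0.7, -0.6, 0.1]
opening: 0.0002
gripper_force: 0.0
```

>>> {"op": "arm_command", "data": {
  "moves": [
    {"turn":[0,0,0],"xyz":[0.021,-0.028,0.02],"fingers":255},
    {"turn":[0,0,0],"xyz":[0.021,-0.028,0.02],"fingers":255},
    {"turn":[0,0,0],"xyz":[0,0,0.02],"fingers":255},
    {"turn":[0,0,0],"xyz":[0,0,0],"fingers":255},
    {"turn":[0,0,0],"xyz":[0,0,0],"fingers":255}
  ]
}}

```text
clock: 1.98
eef_pos: [0.4829, -0.0405, 0.1334]
orientation: [[0.986, 0.166, 0.001], [0.166, -0.986, -0.0], [0.001, 0.0, -1.0]]
contact_force: [-0.6, -1.3, -0.4]
opening: -0.0001
gripper_force: 0.0
```

Run:
```python
from h import *
s=robot.observe(); print(s['clock'],s['eef_pos'],s['contact_force'])
p=s['eef_pos']; print(proj('wrist',[[p[0],p[1],.05],[p[0],p[1],p[2]],[.4605,-.0421,.05],[.5817,-.1349,.066]]))
cap('wrist','w0.png');
```

```text
1.975 [ 0.48291008 -0.0404615   0.13337328] [-0.57962062 -1.34478723 -0.44015431]
[[323.54608143 249.70960258]
 [323.39581189 300.77855013]
 [320.69314456 279.03203488]
 [505.76029015 126.917564  ]]
```

View pics/w0.png

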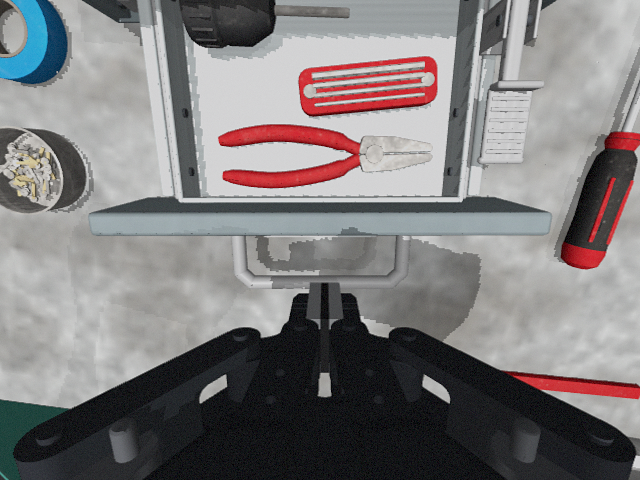

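The bar sits at v≈281 and the pad centre at about (506,126), both matching prediction within 2 px. The gap is clear below the tip, so I'm descending into it.

>>> {"op": "arm_command", "data": {
  "moves": [
    {"turn":[0,0,0],"xyz":[0,0,0.035],"fingers":255},
    {"turn":[0,0,0],"xyz":[0,0,0.035],"fingers":255},
    {"turn":[0,0,0],"xyz":[0,0,0.024],"fingers":255},
    {"turn":[0,0,0],"xyz":[0,0,0],"fingers":255},
    {"turn":[0,0,0],"xyz":[-0.003,0,0],"fingers":255}
  ]
}}

```text
clock: 2.65
eef_pos: [0.4809, -0.0406, 0.0406]
orientation: [[0.986, 0.167, 0.003], [0.167, -0.986, -0.0], [0.002, 0.001, -1.0]]
contact_force: [0.4, -1.3, -0.1]
opening: -0.0003
gripper_force: 0.0
```

>>> {"op": "arm_command", "data": {
  "moves": [
    {"turn":[0,0,0],"xyz":[-0.002,0,0],"fingers":255},
    {"turn":[0,0,0],"xyz":[-0.002,0,0],"fingers":255},
    {"turn":[0,0,0],"xyz":[-0.002,0,0],"fingers":255},
    {"turn":[0,0,0],"xyz":[-0.002,0,0],"fingers":255},
    {"turn":[0,0,0],"xyz":[-0.002,0,0],"fingers":255}
  ]
}}

```text
clock: 3.28
eef_pos: [0.4708, -0.0417, 0.0392]
orientation: [[0.986, 0.168, 0.002], [0.168, -0.986, -0.0], [0.002, 0.0, -1.0]]
contact_force: [3.3, -0.7, 1.3]
opening: -0.0001
gripper_force: 1.8
```

>>> {"op": "arm_command", "data": {
  "moves": [
    {"turn":[0,0,0],"xyz":[-0.001,0,0],"fingers":255},
    {"turn":[0,0,0],"xyz":[-0.001,0,0],"fingers":255},
    {"turn":[0,0,0],"xyz":[-0.001,0,0],"fingers":255},
    {"turn":[0,0,0],"xyz":[-0.001,0,0],"fingers":255},
    {"turn":[0,0,0],"xyz":[-0.001,0,0],"fingers":255}
  ]
}}

```text
clock: 3.9
eef_pos: [0.4652, -0.0426, 0.0388]
orientation: [[0.986, 0.168, 0.0], [0.168, -0.986, -0.0], [0.0, 0.0, -1.0]]
contact_force: [3.3, 0.5, 3.6]
opening: -0.0002
gripper_force: 1.8
```

>>> {"op": "arm_command", "data": {
  "moves": [
    {"turn":[0,0,0],"xyz":[-0.001,0,0],"fingers":255},
    {"turn":[0,0,0],"xyz":[-0.001,0,0],"fingers":255},
    {"turn":[0,0,0],"xyz":[0,0,0],"fingers":255},
    {"turn":[0,0,0],"xyz":[0,0,0],"fingers":255},
    {"turn":[0,0,0],"xyz":[0,0,0],"fingers":255}
  ]
}}

```text
clock: 4.53
eef_pos: [0.4631, -0.0429, 0.0385]
orientation: [[0.986, 0.168, -0.001], [0.168, -0.986, -0.0], [-0.001, -0.0, -1.0]]
contact_force: [2.5, -0.0, 1.7]
opening: 0.0001
gripper_force: 1.3
```

>>> {"op": "arm_command", "data": {
  "moves": [
    {"turn":[0,0,0],"xyz":[-0.0008,0,0],"fingers":255},
    {"turn":[0,0,0],"xyz":[-0.0008,0,0],"fingers":255},
    {"turn":[0,0,0],"xyz":[-0.0008,0,0],"fingers":255},
    {"turn":[0,0,0],"xyz":[-0.0008,0,0],"fingers":255},
    {"turn":[0,0,0],"xyz":[0,0,0],"fingers":255}
  ]
}}

```text
clock: 5.15
eef_pos: [0.4599, -0.0435, 0.0385]
orientation: [[0.986, 0.167, -0.0], [0.167, -0.986, 0.0], [-0.0, -0.0, -1.0]]
contact_force: [2.9, 0.0, 1.2]
opening: 0.0002
gripper_force: 1.4
```

>>> {"op": "arm_command", "data": {
  "moves": [
    {"turn":[0,0,0],"xyz":[-0.0008,0,0],"fingers":255},
    {"turn":[0,0,0],"xyz":[-0.0008,0,0],"fingers":255},
    {"turn":[0,0,0],"xyz":[-0.0008,0,0],"fingers":255},
    {"turn":[0,0,0],"xyz":[-0.0008,0,0],"fingers":255},
    {"turn":[0,0,0],"xyz":[0,0,0],"fingers":255}
  ]
}}

```text
clock: 5.78
eef_pos: [0.4568, -0.044, 0.0386]
orientation: [[0.986, 0.168, -0.0], [0.168, -0.986, 0.0], [-0.0, -0.0, -1.0]]
contact_force: [3.4, -0.7, -0.8]
opening: -0.0004
gripper_force: 1.4
```

>>> {"op": "arm_command", "data": {
  "moves": [
    {"turn":[0,0,0],"xyz":[-0.0007,0,0],"fingers":255},
    {"turn":[0,0,0],"xyz":[-0.0007,0,0],"fingers":255},
    {"turn":[0,0,0],"xyz":[-0.0007,0,0],"fingers":255},
    {"turn":[0,0,0],"xyz":[-0.0007,0,0],"fingers":255},
    {"turn":[0,0,0],"xyz":[0,0,0],"fingers":255}
  ]
}}

```text
clock: 6.4
eef_pos: [0.454, -0.0445, 0.0386]
orientation: [[0.986, 0.168, -0.0], [0.168, -0.986, -0.0], [-0.0, -0.0, -1.0]]
contact_force: [3.1, 0.5, -0.3]
opening: 0.0001
gripper_force: 1.5
```

>>> {"op": "arm_command", "data": {
  "moves": [
    {"turn":[0,0,0],"xyz":[-0.0007,0,0],"fingers":255},
    {"turn":[0,0,0],"xyz":[-0.0007,0,0],"fingers":255},
    {"turn":[0,0,0],"xyz":[-0.0007,0,0],"fingers":255},
    {"turn":[0,0,0],"xyz":[-0.0007,0,0],"fingers":255},
    {"turn":[0,0,0],"xyz":[0,0,0],"fingers":255}
  ]
}}

```text
clock: 7.02
eef_pos: [0.4516, -0.0449, 0.0386]
orientation: [[0.986, 0.168, 0.001], [0.168, -0.986, 0.0], [0.001, -0.0, -1.0]]
contact_force: [4.8, 0.1, -2.8]
opening: -0.0002
gripper_force: 2.5
```

>>> {"op": "arm_command", "data": {
  "moves": [
    {"turn":[0,0,0],"xyz":[-0.0006,0,0],"fingers":255},
    {"turn":[0,0,0],"xyz":[-0.0006,0,0],"fingers":255},
    {"turn":[0,0,0],"xyz":[0,0,0],"fingers":255},
    {"turn":[0,0,0],"xyz":[0,0,0],"fingers":255},
    {"turn":[0,0,0],"xyz":[0,0,0],"fingers":255}
  ]
}}

```text
clock: 7.65
eef_pos: [0.4515, -0.0449, 0.0388]
orientation: [[0.986, 0.168, 0.003], [0.168, -0.986, 0.0], [0.003, 0.0, -1.0]]
contact_force: [8.6, 0.4, -4.4]
opening: 0.0001
gripper_force: 4.8
```

>>> {"op": "arm_command", "data": {
  "moves": [
    {"turn":[0,0,0],"xyz":[0.004,0,0],"fingers":255},
    {"turn":[0,0,0],"xyz":[0.003,0,0],"fingers":255},
    {"turn":[0,0,0],"xyz":[0,0,-0.035],"fingers":255},
    {"turn":[0,0,0],"xyz":[0,0,-0.035],"fingers":255},
    {"turn":[0,0,0],"xyz":[0,0,-0.02],"fingers":255}
  ]
}}

```text
clock: 8.28
eef_pos: [0.4575, -0.0441, 0.1306]
orientation: [[0.986, 0.168, 0.001], [0.168, -0.986, -0.0], [0.001, 0.001, -1.0]]
contact_force: [-0.4, -0.4, 0.2]
opening: -0.0001
gripper_force: 0.0
```

>>> {"op": "arm_command", "data": {
  "moves": [
    {"turn":[0,0,0],"xyz":[0.03,0.04,0],"fingers":255},
    {"turn":[0,0,0],"xyz":[0.03,0.04,0],"fingers":255},
    {"turn":[0,0,0],"xyz":[0.025,0.031,0],"fingers":255},
    {"turn":[0,0,0],"xyz":[0,0,0.0],"fingers":255},
    {"turn":[0,0,0],"xyz":[0,0,0],"fingers":255}
  ]
}}

```text
clock: 8.9
eef_pos: [0.5588, -0.1387, 0.1279]
orientation: [[0.986, 0.167, -0.002], [0.167, -0.986, 0.001], [-0.002, -0.001, -1.0]]
contact_force: [0.0, -0.1, 0.1]
opening: -0.0001
gripper_force: 0.0
```

Run:
```python
from h import *
s=robot.observe(); p=s['eef_pos']; print(s['clock'],p,s['contact_force'])
ex=np.array([.986,.168,0]); ey=np.array([-.168,.986,0]); q=np.array([p[0],p[1],.066])
print('tcp',proj('wrist',[q,q+.011*ex,q+.0131*ey,q-.0131*ey]))
cap('wrist','w1.png'); cap('top','t1.png')
im=cv2.imread('pics/w1.png')[120:420,200:600]; cv2.imwrite('pics/w1c.png',cv2.resize(im,None,fx=2,fy=2))
```

```text
8.9 [ 0.55883603 -0.13872645  0.12785245] [ 0.02796975 -0.07541548  0.13838589]
tcp [[323.73185121 259.02536948]
 [323.70638673 242.73250149]
 [303.57932404 259.04255264]
 [343.88624667 259.00818474]]
```

View pics/w1c.png

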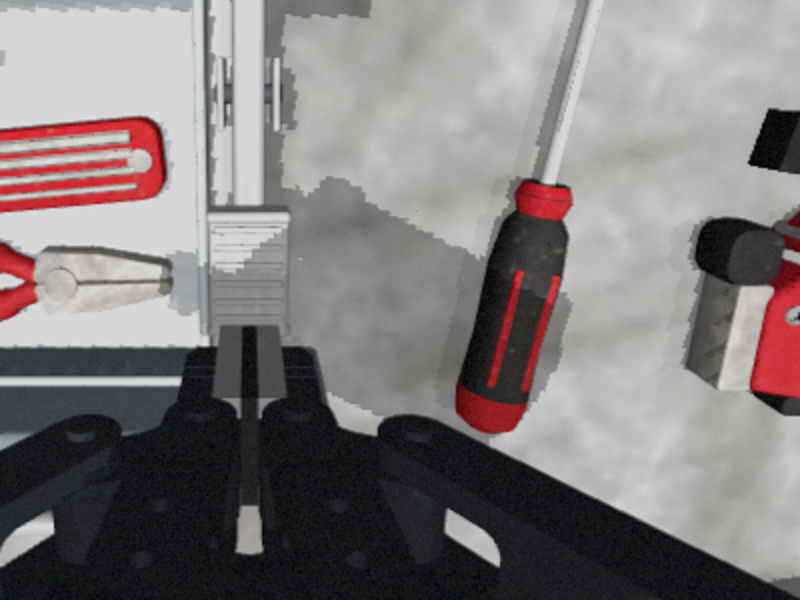

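TCP projects at crop (247,278), the pad's middle is about (249,278), and the tab's near face is at y≈221, so it is centred on the pad. Pressing now.

>>> {"op": "arm_command", "data": {
  "moves": [
    {"turn":[0,0,0],"xyz":[0.004,0,0.02],"fingers":255},
    {"turn":[0,0,0],"xyz":[0,0,0.02],"fingers":255},
    {"turn":[0,0,0],"xyz":[0,0,0.014],"fingers":255},
    {"turn":[0,0,0],"xyz":[0,0,0.003],"fingers":255},
    {"turn":[0,0,0],"xyz":[0,0,0.002],"fingers":255}
  ]
}}

```text
clock: 9.62
eef_pos: [0.5635, -0.1385, 0.0697]
orientation: [[0.986, 0.168, 0.0], [0.168, -0.986, -0.0], [0.0, 0.0, -1.0]]
contact_force: [-0.2, 0.1, 0.7]
opening: -0.0001
gripper_force: 0.0
```

>>> {"op": "arm_command", "data": {
  "moves": [
    {"turn":[0,0,0],"xyz":[0,0,0.001],"fingers":255},
    {"turn":[0,0,0],"xyz":[0,0,0.001],"fingers":255},
    {"turn":[0,0,0],"xyz":[0,0,0.001],"fingers":255},
    {"turn":[0,0,0],"xyz":[0,0,0.001],"fingers":255},
    {"turn":[0,0,0],"xyz":[0,0,0.001],"fingers":255}
  ]
}}

```text
clock: 10.25
eef_pos: [0.5636, -0.1386, 0.0652]
orientation: [[0.986, 0.168, 0.0], [0.168, -0.986, -0.0], [0.0, 0.0, -1.0]]
contact_force: [-1.4, 0.7, 3.0]
opening: -0.0004
gripper_force: 1.6
```

>>> {"op": "arm_command", "data": {
  "moves": [
    {"turn":[0,0,0],"xyz":[0,0,0.001],"fingers":255},
    {"turn":[0,0,0],"xyz":[0,0,0.001],"fingers":255},
    {"turn":[0,0,0],"xyz":[0,0,0.001],"fingers":255},
    {"turn":[0,0,0],"xyz":[0,0,0.001],"fingers":255},
    {"turn":[0,0,0],"xyz":[0,0,0.001],"fingers":255}
  ]
}}

```text
clock: 10.88
eef_pos: [0.5634, -0.1386, 0.0597]
orientation: [[0.986, 0.167, -0.0], [0.167, -0.986, -0.0], [-0.0, 0.0, -1.0]]
contact_force: [-2.9, -0.2, 4.8]
opening: 0.0002
gripper_force: 2.6
```

>>> {"op": "arm_command", "data": {
  "moves": [
    {"turn":[0,0,0],"xyz":[-0.0005,0,0.001],"fingers":255},
    {"turn":[0,0,0],"xyz":[-0.0005,0,0.001],"fingers":255},
    {"turn":[0,0,0],"xyz":[0,0,0.001],"fingers":255},
    {"turn":[0,0,0],"xyz":[0,0,0.001],"fingers":255},
    {"turn":[0,0,0],"xyz":[0,0,0],"fingers":255}
  ]
}}

```text
clock: 11.5
eef_pos: [0.5634, -0.1386, 0.0563]
orientation: [[0.986, 0.168, 0.002], [0.168, -0.986, -0.0], [0.002, 0.001, -1.0]]
contact_force: [-0.8, 0.4, 6.2]
opening: -0.0
gripper_force: 2.9
```

>>> {"op": "arm_command", "data": {
  "moves": [
    {"turn":[0,0,0],"xyz":[0,0,0.001],"fingers":255},
    {"turn":[0,0,0],"xyz":[0,0,0.001],"fingers":255},
    {"turn":[0,0,0],"xyz":[0,0,0.001],"fingers":255},
    {"turn":[0,0,0],"xyz":[0,0,0],"fingers":255},
    {"turn":[0,0,0],"xyz":[0,0,0],"fingers":255}
  ]
}}

```text
clock: 12.12
eef_pos: [0.5636, -0.1386, 0.0537]
orientation: [[0.986, 0.168, 0.003], [0.168, -0.986, -0.0], [0.003, 0.001, -1.0]]
contact_force: [-0.1, 0.6, 6.3]
opening: -0.0002
gripper_force: 3.2
```

>>> {"op": "arm_command", "data": {
  "moves": [
    {"turn":[0,0,0],"xyz":[0,0,0.001],"fingers":255},
    {"turn":[0,0,0],"xyz":[0,0,0.001],"fingers":255},
    {"turn":[0,0,0],"xyz":[0,0,0.001],"fingers":255},
    {"turn":[0,0,0],"xyz":[0,0,0],"fingers":255},
    {"turn":[0,0,0],"xyz":[0,0,0],"fingers":255}
  ]
}}

```text
clock: 12.75
eef_pos: [0.5642, -0.1386, 0.0529]
orientation: [[0.986, 0.168, 0.005], [0.168, -0.986, -0.001], [0.005, 0.001, -1.0]]
contact_force: [-3.8, 1.6, 14.4]
opening: 0.0002
gripper_force: 7.6
```

The lever is on its stop (14 N). Now I'll push inward against the tab.

>>> {"op": "arm_command", "data": {
  "moves": [
    {"turn":[0,0,0],"xyz":[0.001,0,0],"fingers":255},
    {"turn":[0,0,0],"xyz":[0.001,0,0],"fingers":255},
    {"turn":[0,0,0],"xyz":[0.001,0,0],"fingers":255},
    {"turn":[0,0,0],"xyz":[0.001,0,0],"fingers":255},
    {"turn":[0,0,0],"xyz":[0.001,0,0],"fingers":255}
  ]
}}

```text
clock: 13.38
eef_pos: [0.569, -0.1378, 0.0528]
orientation: [[0.986, 0.168, 0.005], [0.168, -0.986, -0.001], [0.005, 0.001, -1.0]]
contact_force: [-4.8, 1.3, 15.0]
opening: -0.0002
gripper_force: 7.7
```

>>> {"op": "arm_command", "data": {
  "moves": [
    {"turn":[0,0,0],"xyz":[0.001,0,0],"fingers":255},
    {"turn":[0,0,0],"xyz":[0.001,0,0],"fingers":255},
    {"turn":[0,0,0],"xyz":[0.001,0,0],"fingers":255},
    {"turn":[0,0,0],"xyz":[0.001,0,0],"fingers":255},
    {"turn":[0,0,0],"xyz":[0.001,0,0],"fingers":255}
  ]
}}

```text
clock: 14.0
eef_pos: [0.5739, -0.1369, 0.0528]
orientation: [[0.986, 0.168, 0.005], [0.168, -0.986, -0.001], [0.005, 0.001, -1.0]]
contact_force: [-3.0, 0.8, 15.5]
opening: -0.0002
gripper_force: 7.7
```

>>> {"op": "arm_command", "data": {
  "moves": [
    {"turn":[0,0,0],"xyz":[0.002,0,0],"fingers":255},
    {"turn":[0,0,0],"xyz":[0.002,0,0],"fingers":255},
    {"turn":[0,0,0],"xyz":[0.002,0,0],"fingers":255},
    {"turn":[0,0,0],"xyz":[0.002,0,0],"fingers":255},
    {"turn":[0,0,0],"xyz":[0.002,0,0],"fingers":255}
  ]
}}

```text
clock: 14.62
eef_pos: [0.5838, -0.1352, 0.0529]
orientation: [[0.986, 0.168, 0.005], [0.168, -0.986, -0.001], [0.005, 0.001, -1.0]]
contact_force: [-4.3, 1.4, 14.7]
opening: -0.0001
gripper_force: 7.6
```

>>> {"op": "arm_command", "data": {
  "moves": [
    {"turn":[0,0,0],"xyz":[0.002,0,0],"fingers":255},
    {"turn":[0,0,0],"xyz":[0.002,0,0],"fingers":255},
    {"turn":[0,0,0],"xyz":[0.002,0,0],"fingers":255},
    {"turn":[0,0,0],"xyz":[0.002,0,0],"fingers":255},
    {"turn":[0,0,0],"xyz":[0.002,0,0],"fingers":255}
  ]
}}

```text
clock: 15.25
eef_pos: [0.5937, -0.1335, 0.0529]
orientation: [[0.986, 0.168, 0.005], [0.168, -0.986, -0.001], [0.005, 0.001, -1.0]]
contact_force: [-4.2, 1.0, 15.2]
opening: 0.0003
gripper_force: 7.6
```

Run:
```python
from h import *
s=robot.observe(); p=s['eef_pos']; print(s['clock'],p,s['contact_force'])
cap('wrist','w2.png'); a=cv2.imread('pics/w2.png')
cap('top','t2.png'); b=cv2.imread('pics/t2.png')[205:345,255:425]; b1=cv2.imread('pics/t1.png')[205:345,255:425]
r=lambda x:cv2.resize(x,(395,330),interpolation=cv2.INTER_CUBIC)
cv2.imwrite('pics/c2.png',np.hstack([r(b1),r(b)]))
```

```text
15.25 [ 0.5936515  -0.13352807  0.05286619] [-4.19817459  0.95553972 15.20690022]
```

View pics/c2.png

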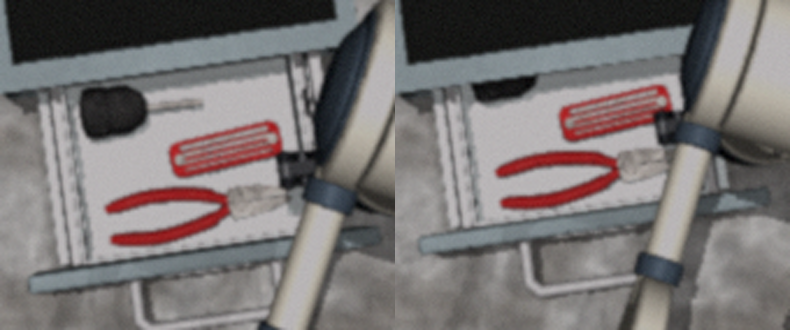

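The left panel is before the push and the right after. The handle shifted about 16 px, so the tray has moved about 30 mm with the lever held down. I'll add a little margin, lift, and go back to the gap behind the handle bar.

>>> {"op": "arm_command", "data": {
  "moves": [
    {"turn":[0,0,0],"xyz":[0.002,0,0],"fingers":255},
    {"turn":[0,0,0],"xyz":[0.002,0,0],"fingers":255},
    {"turn":[0,0,0],"xyz":[0.002,0,0],"fingers":255},
    {"turn":[0,0,0],"xyz":[-0.001,0,-0.004],"fingers":255},
    {"turn":[0,0,0],"xyz":[-0.001,0,-0.008],"fingers":255}
  ]
}}

```text
clock: 15.98
eef_pos: [0.5964, -0.1327, 0.0616]
orientation: [[0.986, 0.168, 0.001], [0.168, -0.986, 0.0], [0.001, -0.0, -1.0]]
contact_force: [0.3, -0.6, 0.2]
opening: 0.0004
gripper_force: 0.0
```

>>> {"op": "arm_command", "data": {
  "moves": [
    {"turn":[0,0,0],"xyz":[-0.002,0,-0.03],"fingers":255},
    {"turn":[0,0,0],"xyz":[0,0,-0.04],"fingers":255},
    {"turn":[0,0,0],"xyz":[-0.028,-0.037,0],"fingers":255},
    {"turn":[0,0,0],"xyz":[-0.03,-0.037,0],"fingers":255},
    {"turn":[0,0,0],"xyz":[-0.03,-0.037,0],"fingers":255}
  ]
}}

```text
clock: 16.6
eef_pos: [0.4873, -0.0377, 0.1307]
orientation: [[0.986, 0.167, -0.001], [0.167, -0.986, 0.001], [-0.001, -0.001, -1.0]]
contact_force: [-0.1, 0.5, 0.9]
opening: -0.0
gripper_force: 0.0
```

>>> {"op": "arm_command", "data": {
  "moves": [
    {"turn":[0,0,0],"xyz":[0,0,0],"fingers":255},
    {"turn":[0,0,0],"xyz":[0,0,0],"fingers":255},
    {"turn":[0,0,0],"xyz":[0,0,0],"fingers":255},
    {"turn":[0,0,0],"xyz":[0,0,0],"fingers":255},
    {"turn":[0,0,0],"xyz":[0,0,0],"fingers":255}
  ]
}}

```text
clock: 17.23
eef_pos: [0.489, -0.039, 0.1315]
orientation: [[0.986, 0.167, -0.0], [0.167, -0.986, 0.0], [-0.0, -0.0, -1.0]]
contact_force: [-0.0, -0.2, 1.2]
opening: 0.0001
gripper_force: 0.0
```

Run:
```python
from h import *
s=robot.observe(); p=s['eef_pos']; print(s['clock'],p,s['contact_force'])
ex=np.array([.986,.168,0]); q=np.array([p[0],p[1],.05]); print(proj('wrist',[q,q-.0235*ex,q+.0185*ex]))
cap('wrist','w3.png')
```

```text
17.225 [ 0.48895953 -0.03896869  0.13147624] [-0.01703104 -0.15859219  1.19416439]
[[323.66695623 250.35396838]
 [323.73325361 281.33048109]
 [323.61219798 224.76894623]]
```

View pics/w3.png

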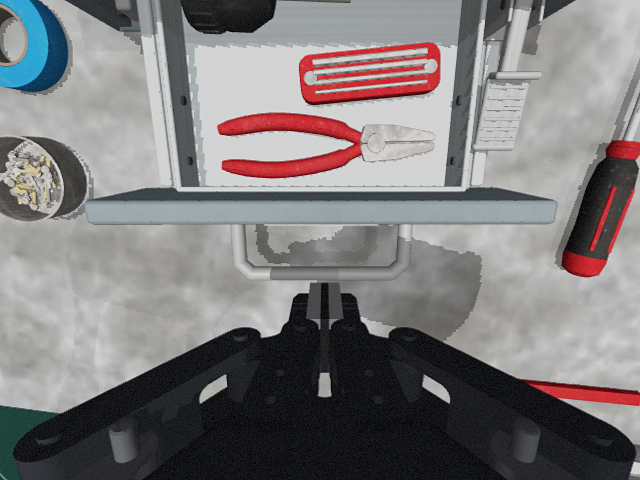

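The bar is at v≈272 and TCP at v≈250, so the bar lies 17 mm behind the TCP. I'll shift 6.5 mm forward to the gap's middle, go down, then push the panel.

>>> {"op": "arm_command", "data": {
  "moves": [
    {"turn":[0,0,0],"xyz":[0.0065,0,0],"fingers":255},
    {"turn":[0,0,0],"xyz":[0,0,0.035],"fingers":255},
    {"turn":[0,0,0],"xyz":[0,0,0.035],"fingers":255},
    {"turn":[0,0,0],"xyz":[0,0,0.022],"fingers":255},
    {"turn":[0,0,0],"xyz":[0,0,0],"fingers":255}
  ]
}}

```text
clock: 17.9
eef_pos: [0.4939, -0.0372, 0.0375]
orientation: [[0.986, 0.168, -0.004], [0.168, -0.986, 0.001], [-0.004, -0.001, -1.0]]
contact_force: [0.4, 0.2, 1.2]
opening: -0.0
gripper_force: 0.0
```

>>> {"op": "arm_command", "data": {
  "moves": [
    {"turn":[0,0,0],"xyz":[0.002,0,0],"fingers":255},
    {"turn":[0,0,0],"xyz":[0.002,0,0],"fingers":255},
    {"turn":[0,0,0],"xyz":[0.002,0,0],"fingers":255},
    {"turn":[0,0,0],"xyz":[0.002,0,0],"fingers":255},
    {"turn":[0,0,0],"xyz":[0.002,0,0],"fingers":255}
  ]
}}

```text
clock: 18.52
eef_pos: [0.5035, -0.0362, 0.0397]
orientation: [[0.986, 0.167, -0.004], [0.167, -0.986, -0.001], [-0.004, -0.0, -1.0]]
contact_force: [-9.6, -0.9, 4.4]
opening: 0.0002
gripper_force: 0.0
```

>>> {"op": "arm_command", "data": {
  "moves": [
    {"turn":[0,0,0],"xyz":[0.003,0,0],"fingers":255},
    {"turn":[0,0,0],"xyz":[0.004,0,0],"fingers":255},
    {"turn":[0,0,0],"xyz":[0.004,0,0],"fingers":255},
    {"turn":[0,0,0],"xyz":[0.004,0,0],"fingers":255},
    {"turn":[0,0,0],"xyz":[0.004,0,0],"fingers":255}
  ]
}}

```text
clock: 19.15
eef_pos: [0.5223, -0.0329, 0.0393]
orientation: [[0.986, 0.167, -0.004], [0.167, -0.986, -0.0], [-0.004, -0.0, -1.0]]
contact_force: [-5.7, -1.0, 0.3]
opening: -0.0003
gripper_force: 0.0
```

>>> {"op": "arm_command", "data": {
  "moves": [
    {"turn":[0,0,0],"xyz":[0.005,0,0],"fingers":255},
    {"turn":[0,0,0],"xyz":[0.005,0,0],"fingers":255},
    {"turn":[0,0,0],"xyz":[0.005,0,0],"fingers":255},
    {"turn":[0,0,0],"xyz":[0.005,0,0],"fingers":255},
    {"turn":[0,0,0],"xyz":[0.005,0,0],"fingers":255}
  ]
}}

```text
clock: 19.77
eef_pos: [0.5485, -0.0284, 0.0394]
orientation: [[0.986, 0.168, -0.0], [0.168, -0.986, 0.0], [-0.0, -0.0, -1.0]]
contact_force: [-3.6, -0.2, -2.8]
opening: 0.0002
gripper_force: 0.0
```

>>> {"op": "arm_command", "data": {
  "moves": [
    {"turn":[0,0,0],"xyz":[0.005,0,0],"fingers":255},
    {"turn":[0,0,0],"xyz":[0.005,0,0],"fingers":255},
    {"turn":[0,0,0],"xyz":[0.005,0,0],"fingers":255},
    {"turn":[0,0,0],"xyz":[0.005,0,0],"fingers":255},
    {"turn":[0,0,0],"xyz":[0.005,0,0],"fingers":255}
  ]
}}

```text
clock: 20.4
eef_pos: [0.5733, -0.0241, 0.0396]
orientation: [[0.986, 0.168, -0.0], [0.168, -0.986, 0.0], [-0.0, -0.0, -1.0]]
contact_force: [-4.3, 0.2, -1.4]
opening: -0.0003
gripper_force: 0.0
```

>>> {"op": "arm_command", "data": {
  "moves": [
    {"turn":[0,0,0],"xyz":[0.004,0,0],"fingers":255},
    {"turn":[0,0,0],"xyz":[0.004,0,0],"fingers":255},
    {"turn":[0,0,0],"xyz":[0.003,0,0],"fingers":255},
    {"turn":[0,0,0],"xyz":[0.003,0,0],"fingers":255},
    {"turn":[0,0,0],"xyz":[0.002,0,0],"fingers":255}
  ]
}}

```text
clock: 21.02
eef_pos: [0.589, -0.0216, 0.0398]
orientation: [[0.986, 0.168, 0.0], [0.168, -0.986, -0.0], [0.0, 0.0, -1.0]]
contact_force: [-4.3, 0.3, -1.7]
opening: -0.0004
gripper_force: 0.0
```

>>> {"op": "arm_command", "data": {
  "moves": [
    {"turn":[0,0,0],"xyz":[0.002,0,0],"fingers":255},
    {"turn":[0,0,0],"xyz":[0.0015,0,0],"fingers":255},
    {"turn":[0,0,0],"xyz":[0.0015,0,0],"fingers":255},
    {"turn":[0,0,0],"xyz":[0.0015,0,0],"fingers":255},
    {"turn":[0,0,0],"xyz":[0.0015,0,0],"fingers":255}
  ]
}}

```text
clock: 21.65
eef_pos: [0.5961, -0.0204, 0.0397]
orientation: [[0.986, 0.168, -0.001], [0.168, -0.986, -0.0], [-0.001, -0.0, -1.0]]
contact_force: [-9.1, -0.4, 1.7]
opening: -0.0001
gripper_force: 0.0
```

>>> {"op": "arm_command", "data": {
  "moves": [
    {"turn":[0,0,0],"xyz":[0.0015,0,0],"fingers":255},
    {"turn":[0,0,0],"xyz":[0.0015,0,0],"fingers":255},
    {"turn":[0,0,0],"xyz":[0.0015,0,0],"fingers":255},
    {"turn":[0,0,0],"xyz":[0.0015,0,0],"fingers":255},
    {"turn":[0,0,0],"xyz":[0.0015,0,0],"fingers":255}
  ]
}}

```text
clock: 22.28
eef_pos: [0.6028, -0.0192, 0.0396]
orientation: [[0.986, 0.167, -0.003], [0.167, -0.986, -0.0], [-0.003, -0.0, -1.0]]
contact_force: [-10.0, -0.9, 1.8]
opening: -0.0002
gripper_force: 0.0
```

Detent engaged. Continuing slowly.

>>> {"op": "arm_command", "data": {
  "moves": [
    {"turn":[0,0,0],"xyz":[0.001,0,0],"fingers":255},
    {"turn":[0,0,0],"xyz":[0.001,0,0],"fingers":255},
    {"turn":[0,0,0],"xyz":[0.001,0,0],"fingers":255},
    {"turn":[0,0,0],"xyz":[0.001,0,0],"fingers":255},
    {"turn":[0,0,0],"xyz":[0.001,0,0],"fingers":255}
  ]
}}

```text
clock: 22.9
eef_pos: [0.609, -0.0181, 0.0397]
orientation: [[0.986, 0.168, -0.0], [0.168, -0.986, -0.0], [-0.0, -0.0, -1.0]]
contact_force: [-7.6, -0.3, 0.9]
opening: 0.0001
gripper_force: 0.0
```

>>> {"op": "arm_command", "data": {
  "moves": [
    {"turn":[0,0,0],"xyz":[0.001,0,0],"fingers":255},
    {"turn":[0,0,0],"xyz":[0.001,0,0],"fingers":255},
    {"turn":[0,0,0],"xyz":[0.001,0,0],"fingers":255},
    {"turn":[0,0,0],"xyz":[0.001,0,0],"fingers":255},
    {"turn":[0,0,0],"xyz":[0,0,0],"fingers":255}
  ]
}}

```text
clock: 23.52
eef_pos: [0.6089, -0.0181, 0.0397]
orientation: [[0.986, 0.167, -0.01], [0.167, -0.986, -0.001], [-0.01, -0.001, -1.0]]
contact_force: [-24.1, -2.2, 9.6]
opening: -0.0
gripper_force: 0.0
```

>>> {"op": "arm_command", "data": {
  "moves": [
    {"turn":[0,0,0],"xyz":[-0.004,0,0],"fingers":255},
    {"turn":[0,0,0],"xyz":[-0.006,0,0],"fingers":255},
    {"turn":[0,0,0],"xyz":[0,0,0],"fingers":255},
    {"turn":[0,0,0],"xyz":[0,0,0],"fingers":255},
    {"turn":[0,0,0],"xyz":[0,0,0],"fingers":255}
  ]
}}

```text
clock: 24.15
eef_pos: [0.6034, -0.0191, 0.0398]
orientation: [[0.986, 0.168, 0.001], [0.168, -0.986, 0.0], [0.001, 0.0, -1.0]]
contact_force: [-0.0, 0.3, 0.5]
opening: 0.0004
gripper_force: 0.0
```

>>> {"op": "arm_command", "data": {
  "moves": [
    {"turn":[0,0,0],"xyz":[0,0,-0.03],"fingers":255},
    {"turn":[0,0,0],"xyz":[0,0,-0.04],"fingers":255},
    {"turn":[0,0,0],"xyz":[0,0,-0.05],"fingers":255},
    {"turn":[0,0,0],"xyz":[-0.05,0.03,0],"fingers":255},
    {"turn":[0,0,0],"xyz":[-0.05,0.03,0],"fingers":255}
  ]
}}

```text
clock: 24.78
eef_pos: [0.5142, -0.0957, 0.1606]
orientation: [[0.986, 0.169, 0.002], [0.169, -0.986, -0.001], [0.002, 0.001, -1.0]]
contact_force: [0.5, -0.3, -0.2]
opening: -0.0003
gripper_force: 0.0
```

>>> {"op": "arm_command", "data": {
  "moves": [
    {"turn":[0,0,0],"xyz":[-0.03,0.05,0],"fingers":255},
    {"turn":[0,0,0],"xyz":[-0.03,0.05,0],"fingers":255},
    {"turn":[0,0,0],"xyz":[-0.03,0.05,0],"fingers":255},
    {"turn":[0,0,0],"xyz":[-0.02,0.05,0],"fingers":255},
    {"turn":[0,0,0],"xyz":[0,0,0],"fingers":255}
  ]
}}

```text
clock: 25.4
eef_pos: [0.4383, -0.3138, 0.1594]
orientation: [[0.987, 0.163, -0.001], [0.163, -0.987, -0.001], [-0.001, 0.001, -1.0]]
contact_force: [-0.4, -0.6, -0.4]
opening: -0.0003
gripper_force: 0.0
```

Run:
```python
from h import *
s=robot.observe(); print(s['clock'],s['eef_pos'],s['contact_force'])
cap('top','t4.png')
im=cv2.imread('pics/t4.png')[170:340,190:480]; cv2.imwrite('pics/t4c.png',cv2.resize(im,None,fx=2.7,fy=2.7,interpolation=cv2.INTER_CUBIC))
# expected home: panel outer top edge ends
```

```text
25.4 [ 0.43826723 -0.31380115  0.15935543] [-0.39059418 -0.57001434 -0.41797983]
```

View pics/t4c.png

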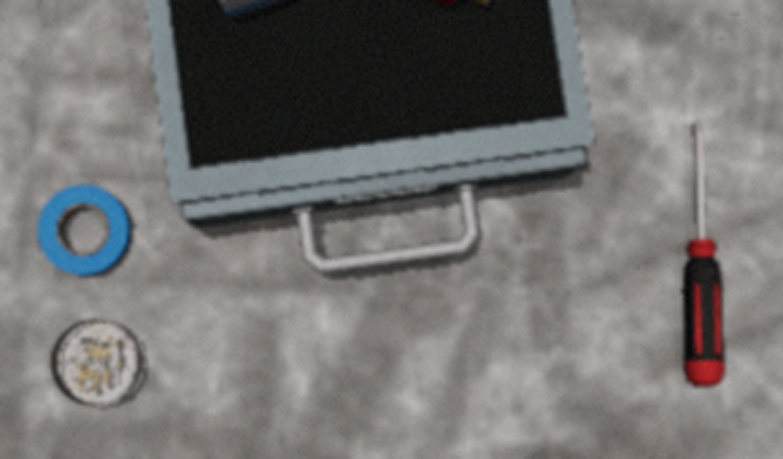

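The tray's panel sits flush along the cabinet front, (183,210)-(587,158) in the crop. The tin, tape roll and screwdriver have not moved, and the robot is clear of everything.

```bash
python3 -c "
from rig import robot; print(robot.job_done())"
```

```text
the job is handed in; nothing more can be done
None
```

The tray is shut against its home stop and the job is handed in at about 25 s; forces stayed low (about 24 N at most), nothing on the bench moved, and no verdict was returned.

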